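# Set the day wheel of the pack dater and stamp a sterile pack

### The job

Today's colour is green. Flick the dater's day wheel onward with a fingertip, the way its blue chevrons point, click by click until green stands at the black pointer, without running past it; push the instrument pack along its channel until it is fully home against the end stop; then press the stamp head's blue pad down firmly so that it prints on the pack, and let it spring back up. Nothing is picked up, and the head must not touch the pack before the day is right and the pack is home.

Things in the scene. Friction and masses are not known exactly. Their poses are not given: they have to be found in the camera images.
- dater: bench dater for sterile packs, fixed down, yaw within 0.2 rad. Origin: on the worktop below the middle of the white stamp head; x from the robot to the rear pillar (x 44 to 68 mm, 75 mm high), y along the pack channel to its open mouth on the left, z up. The head (x -56 to +40, y -37 to +37 mm) hangs over the channel, underside z = 23 mm, flat top (deck) z = 83 mm.
- stop_face (a point): where the channel's floor (z = 6 mm) meets the face of the end stop (16 mm high), at x = -28, y = -60 mm of the dater. The channel is 41 mm wide, centred on x = -28 mm; its aluminium sides rise to z = 12 mm and run to y = +96 mm, the grey floor to +100 mm.
- stamp_head (a joint): how far the stamp head is pressed down, m: 0 = up (at rest), at most 0.010. A spring holds it up with about 4 N, rising by 0.35 N per mm (7 N at the pack); the platen meets the pack at about 0.0085. It springs back when released.
- press_pad (a point): top centre of the round blue press pad on the head's deck (33 mm across, top 11.5 mm above the deck, at x = +18, y = 0, z = 94.5 mm of the dater); moves with the head
- wheel_axle (a point): centre of the day wheel, at x = -36, y = 0, z = 62 mm of the dater, 21 mm below the deck; axle along the dater's x. The wheel is grey, 14 mm wide, with seven ridges (tips 32 mm from the axle, rounded 3 mm); in each gap between ridges is a flat coloured tile 22.5 mm from the axle.
- pointer (a point): top of the small black pointer, 5 mm above the deck, 15.5 mm from the wheel's middle on the robot's side (8.5 mm from its face). At rest the current tile lies at the top of the wheel beside it, 1.5 mm above the deck, and one ridge stands on either side, 13 mm left and right of the axle, tip 8 mm above the deck. The other ridges are inside the head.
- day_wheel (a joint): turn of the day wheel, rad: 0 = green at the pointer, one click = 0.898 onward (top moves to the dater's -y, left to right). Starts 2, 3 or 4 clicks short. Order onward: purple -3.59, red -2.69, orange -1.80, yellow -0.90, green 0, white +0.90. A spring detent pulls it to the nearest click; under 2 N at a ridge turns it. A level sweep to the right 3-4 mm above the deck carries one ridge over.
- pack_today: the instrument pack to be stamped: a loose flat grey-green slab 178 x 37 x 8.5 mm, 0.09 kg, lying flat in the channel. Its own x runs along its length, towards the dater's y; its origin is at the middle of one long edge. It begins 25 to 55 mm short of the stop.
- pack_end (a point): centre of the pack's near end face, the one that sticks out of the channel's mouth on the left, about 10.5 mm above the worktop; push here. Fully home it lies at y = 118 mm of the dater.
- platen: black rubber platen under the stamp head, 34 x 50 mm, straight above the channel; prints when it presses on the pack with more than 2 N (10 to 15 N on the pad in all). Origin at the centre of its underside.
- soak_tub: bystander: clear round tub 134 mm across, 93 mm high, left of the work; origin at the centre of its underside
- pack_done_1: bystander: stamped pack lying flat in front of the blue ultrasonic bath, lower of two
- pack_done_2: bystander: stamped pack lying on top of the other one
- forceps: bystander: steel locking forceps lying flat on the right, 213 x 113 x 8 mm
- soap_bottle: bystander: pink pump bottle, 50 x 79 x 191 mm, behind the dater on the left
- tin: bystander: small round tin, 56 mm across, 28 mm high, on the left
- pill_bottle: bystander: small white screw-cap bottle, 48 mm across, 86 mm high, behind the dater

How it is judged:
By the outcome, as a careful person would: the job done as asked, in the order asked, and still so for the second after the job is handed in, with the robot touching nothing.
It also fails if it takes over 48 s, if anything falls off the work surface, if the arm or the gripper's body presses on something with over 40 N, if the wrist force passes 120 N, or if a joint passes its speed limit or range.

### The arm

A 6-joint arm with a two-finger parallel gripper is mounted at the origin on a cart in front of the work surface, level with it; the furniture and walls round the work are solid. World frame = base frame: x ahead of the robot, y to its left, z up, the work surface at z = 0. Lengths are in m, angles in rad, forces in N, time in s.
With the tool pointing down it reaches from about 0.225 to 0.875 m from the base axis. Payload 3.4 kg.
Tool frame: the origin (TCP) lies between the finger pads; the fingertips stand 19 mm ahead of it and the grasp point (between the pads) is the TCP; z points along the fingers, y is the line along which they close (so a half turn about z gives the same grasp; the last joint's range is limited). The gripper opens to 85 mm and grips with 20 to 120 N. Pads are 22 mm wide; open, the fingers measure 114 mm over their backs; the gripper's body (76 mm by 85 mm) begins 54 mm behind the grasp point. The pads swing forward as they close: fully open they stand 13 mm farther back than shut.
Start: joints at [1.2, 0.276, 1.505, -0, 1.361, -0.121], TCP at [0.142, 0.557, 0.25] pointing down, gripper open.
Joint ranges: [-2.89, 2.89], [-0.75, 2.08], [0.22, 2.7], [-1.18, 4.32], [0.11, 2.71], [-2.7, 2.7]. Speed limits (rad/s): [2.57, 2.57, 3.14, 3.14, 3.14, 3.14].

### API

Orientations are given as a unit quaternion [w, x, y, z].
In Python, from rig import get_state, imaging, ticket gives the robot as it stands. The module is installed in compiled form; this text tells all that it offers.
- The arm moves only by the shell command python3 -m inch 'ROWS' [FORCE]. ROWS is JSON, a list of rows, each an object with "claw": the opening, from -1 (shut) to 1 (fully open); "travel": the shift along the world's x, y, z in units of 200 mm (1.0 is 200 mm), a list of three; "turn": the turn about the world's z in units of 180 degrees (1.0 is 180 degrees). A call has 1 to 5 rows; each row is the pose to reach, as a shift and turn from the pose commanded when the call began, turning the shorter way round; what a row does not reach only later rows make up. A row lasts 1/10 s, in which the tool goes at most 50 mm and 8.59 degrees, less where a joint would pass 70% of its speed; a pose out of reach is approached as far as the arm can. A call with a number of a shift or a turn outside -1 to 1 is refused whole. A call with a gripper value outside its range is refused whole. The fingers move at their own pace and stop on an object; FORCE is the grip in N (left out, the last holds). Time passes only in rows, so rows that repeat a pose let the fingers close. It gives the time, the measured TCP pose, the force, the opening and the grip force at its end, in the units of the state.
- get_state(): the state, without advancing time (a new reading comes with each control period).
- imaging.get_image(name): name is "scene" or "top" or "wrist"; returns the picture (480x640x3 uint8, red, green, blue); there is no depth.
- imaging.camera_params(name): a dict with "camera_matrix" (3x3 intrinsics, pixels), "cam_to_world" (4x4, takes a point from camera to world coordinates); the wrist camera has in their place "T_tool_cam" (4x4, takes a point from camera to tool coordinates, whose origin is the TCP and whose axes are the flange's). Camera axes: x right, y down, z forward; pixel columns grow to the right and rows downward; lengths in m; the calibration is good to about 2 mm. A picture is of the moment at which its call begins: read the wrist's pose just before it. camera_params takes no time and is no camera call.
- ticket.sign_off(): hands the job in; it is judged then, once.
The state is a dict: "clock": time; "qpos": joint angles; "qd": joint speeds; "effort": joint torques, N m; "position": TCP position; "ee_rot": TCP orientation; "contact_force": force on the tool from outside, world axes, zero at the start; "moment": the same for the moment, N m; "width": finger opening in m; "gripper_force": force on a finger pad.
Only numpy, scipy, OpenCV 4.12 (cv2) and the standard library are available. Lean on these libraries where they do the work, as an engineer would, in place of code of your own. Each camera call takes 0.05 s, during which the arm holds its last target. There are 200 camera calls.

## Working session

There is one attempt and no reset: what is moved stays moved. The work goes in short steps, Python scripts to look and compute and a shell command to move; the robot and the scene stay as the last step left them, time stands still between calls to the robot, and variables do not carry over. Pictures are saved under pics/ and viewed, at most 10 in all, crops included, and the job is handed in when it is done.

```bash
mkdir -p pics; python3 - <<'E'
from rig import get_state, imaging
import cv2,numpy as np
for n in ("scene","top"):
    cv2.imwrite(f"pics/{n}0.png",imaging.get_image(n)[:,:,::-1])
    p=imaging.camera_params(n);print(n,np.round(p["camera_matrix"],1).tolist(),np.round(p["cam_to_world"],3).tolist())
print(imaging.camera_params("wrist"))
s=get_state();print(s)
E
```

```text
scene [[477.5, 0.0, 311.7], [0.0, 477.5, 234.6], [0.0, 0.0, 1.0]] [[0.868, -0.365, 0.337, 0.21], [-0.497, -0.657, 0.567, -0.612], [0.014, -0.659, -0.752, 0.87], [0.0, 0.0, 0.0, 1.0]]
top [[623.5, 0.0, 312.6], [0.0, 623.5, 235.7], [0.0, 0.0, 1.0]] [[-0.001, -0.994, 0.105, 0.42], [-1.0, 0.001, 0.008, -0.018], [-0.008, -0.105, -0.994, 1.275], [0.0, 0.0, 0.0, 1.0]]
{'camera_matrix': array([[390.05507549,   0.        , 322.69931114],
       [  0.        , 390.05507549, 238.64988989],
       [  0.        ,   0.        ,   1.        ]]), 'T_tool_cam': array([[-7.57394874e-04, -9.64918901e-01, -2.62547027e-01,
         6.70991191e-02],
       [ 9.99999574e-01, -5.92345368e-04, -7.07794378e-04,
        -1.06573967e-04],
       [ 5.27445658e-04, -2.62547452e-01,  9.64918938e-01,
        -1.23189236e-01],
       [ 0.00000000e+00,  0.00000000e+00,  0.00000000e+00,
         1.00000000e+00]])}
{'clock': 0.1, 'qpos': array([ 1.19997684e+00,  2.76511815e-01,  1.50601279e+00,  1.07856744e-05,
        1.36072321e+00, -1.21001921e-01]), 'qd': array([ 0.00074026, -0.00204697, -0.00418286,  0.00010808,  0.00075427,
       -0.0003425 ]), 'effort': array([ 9.13128406e-04, -4.17700374e+01, -2.46403241e+01, -2.06603422e-04,
        5.62223882e-03,  7.01446496e-06]), 'position': array([0.14199336, 0.55672549, 0.24953508]), 'ee_rot': array([-2.06580687e-04,  1.24585304e-01,  9.92208555e-01, -8.01399884e-04]), 'contact_force': array([ 0.7927697 , -0.19684801,  0.23741083]), 'moment': array([ 0.01951575,  0.03941274, -0.03687063]), 'gripper_force': 0.0, 'width': 0.08562165573366422}
```

View pics/scene0.png

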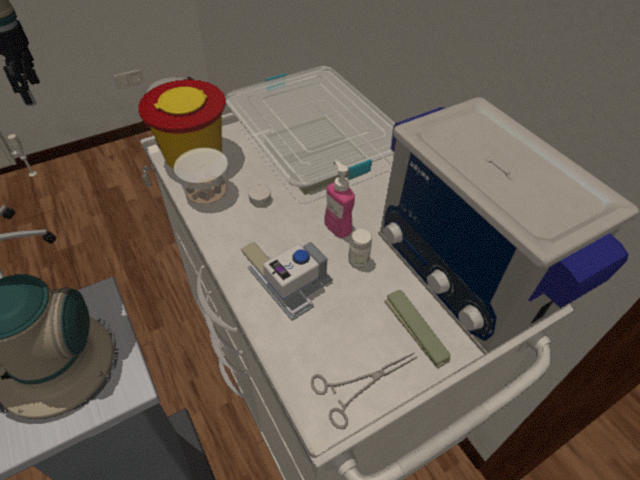

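View pics/top0.png

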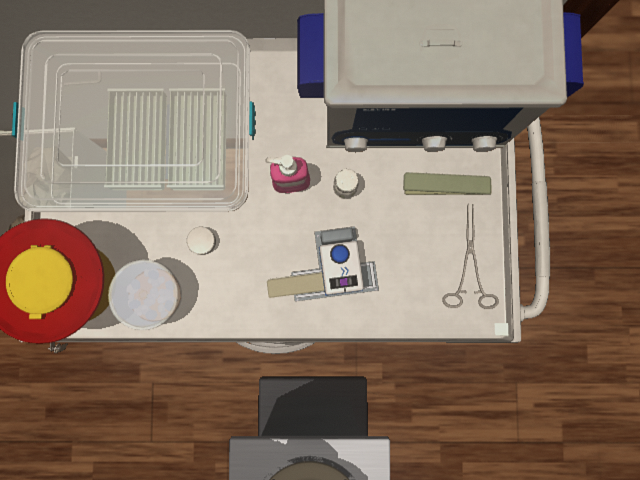

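The scene view shows the dater near (290,270). In the top view the head is about (340,268), the pad (340,254), the purple tile (345,282) and the pack end (268,288). I'll enlarge both.

```bash
python3 - <<'E'
import cv2,numpy as np
t=cv2.imread("pics/top0.png")[220:310,260:390]
s=cv2.imread("pics/scene0.png")[225:325,235:335]
t=cv2.resize(t,None,fx=6,fy=6,interpolation=cv2.INTER_CUBIC)
cv2.imwrite("pics/topc.png",t)
cv2.imwrite("pics/scenec.png",cv2.resize(s,None,fx=6,fy=6,interpolation=cv2.INTER_CUBIC))
E
```

```text
(no output)
```

View pics/topc.png

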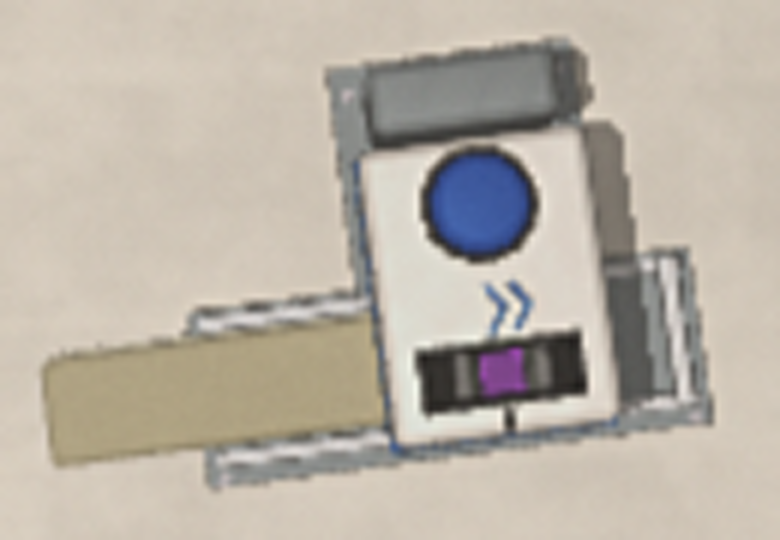

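View pics/scenec.png

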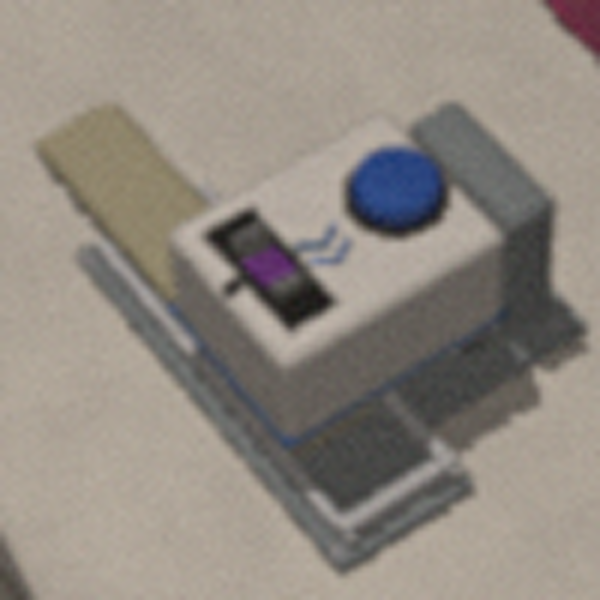

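```bash
cat > h.py <<'E'
import numpy as np
from rig import imaging
def ray(n,u,v):
    p=imaging.camera_params(n);K=p["camera_matrix"];T=p["cam_to_world"]
    d=T[:3,:3]@np.linalg.solve(K,[u,v,1]);return T[:3,3],d
def at(n,u,v,z):
    o,d=ray(n,u,v);return o+d*(z-o[2])/d[2]
def proj(n,P):
    p=imaging.camera_params(n);T=np.linalg.inv(p["cam_to_world"]);c=p["camera_matrix"]@(T[:3,:3]@P+T[:3,3]);return c[:2]/c[2]
E
python3 - <<'E'
from h import *
from scipy.optimize import least_squares
pts={'pad':(18,0,94.5),'tile':(-36,0,84.5),'LB':(40,37,83),'RB':(40,-37,83),'RF':(-56,-37,83),'LF':(-56,37,83)}
T={'pad':(480,203),'tile':(503,371),'LB':(362,153),'RB':(582,125),'RF':(617,415),'LF':(398,447)}
S={'pad':(398,188),'tile':(270,265),'LB':(378,118),'RB':(505,240),'RF':(287,366),'LF':(172,240)}
def W(q,p):
    c,s=np.cos(q[2]),np.sin(q[2]);x,y,z=np.array(p)/1000
    return np.array([q[0]+c*x-s*y,q[1]+s*x+c*y,z])
for m in (("top",),("scene",),("top","scene")):
    def f(q):
        r=[]
        for n,M,o in (("top",T,(260,220)),("scene",S,(235,225))):
            if n in m:
                for k in M: r+=list(proj(n,W(q,pts[k]))-((np.array(M[k])+.5)/6-.5+o))
        return np.array(r)
    R=least_squares(f,[.4,0,.1]);q=R.x
    print(m,np.round(q,4),np.round(R.fun,1))
    for k,p in dict(pad=(18,0,94.5),axle=(-36,0,62),pointer=(-51.5,0,88),stop=(-28,-60,6),mouth=(-28,96,12)).items(): print(k,np.round(W(q,p),4))
E0=[at("top",(u+.5)/6-.5+260,(v+.5)/6-.5+220,.0145) for u,v in ((45,365),(58,465))]
print(np.round(E0,4))
c,s=np.cos(q[2]),np.sin(q[2])
m=np.mean(E0,0);print("pack end dater",np.array([[c,s],[-s,c]])@(m[:2]-q[:2]))
E
```

```text
('top',) [ 0.4938 -0.0626  0.1242] [ 0.1 -0.3 -0.3  0.1 -1.  -0.5  0.5 -0.6  1.3  0.8 -0.7  0.4]
pad [ 0.5116 -0.0604  0.0945]
axle [ 0.458  -0.0671  0.062 ]
pointer [ 0.4427 -0.069   0.088 ]
stop [ 0.4734 -0.1257  0.006 ]
mouth [0.4541 0.0291 0.012 ]
('scene',) [ 0.4926 -0.067   0.1372] [-0.2 -1.1  0.1  1.4  1.  -1.6  1.1 -0.2 -0.3  1.7 -1.7 -0.7]
pad [ 0.5104 -0.0645  0.0945]
axle [ 0.4569 -0.0719  0.062 ]
pointer [ 0.4416 -0.074   0.088 ]
stop [ 0.4731 -0.1303  0.006 ]
mouth [0.4517 0.0243 0.012 ]
('top', 'scene') [ 0.4935 -0.0642  0.1296] [ 0.9 -0.2  0.7  0.3 -0.3 -0.2  1.2 -0.5  2.3  0.9  0.3  0.6 -0.4 -2.2
 -0.3  0.2  1.  -2.6  0.8 -1.2 -0.8  0.5 -1.9 -2. ]
pad [ 0.5113 -0.0619  0.0945]
axle [ 0.4578 -0.0688  0.062 ]
pointer [ 0.4424 -0.0708  0.088 ]
stop [ 0.4734 -0.1273  0.006 ]
mouth [0.4533 0.0274 0.012 ]
[[0.4627 0.0836 0.0145]
 [0.4292 0.079  0.0145]]
pack end dater [-0.02829577  0.15037395]
```

Both views agree to a few millimetres. The dater is at about (0.4935, -0.0645) with yaw 0.127. Purple is at the pointer, so the wheel is 4 clicks short, and the pack is about 32 mm short of the stop. I'll go to a hover at the left of the wheel with the fingers shut and closing along the dater's x.

```bash
r='{"claw":-1,"travel":[0.25,-1,0],"turn":-0.19}'
python3 -m inch '[{"claw":-1,"travel":[0.25,-1,0],"turn":-0.19},{"claw":-1,"travel":[0.25,-1,0],"turn":-0.19},{"claw":-1,"travel":[0.25,-1,0],"turn":-0.19},{"claw":-1,"travel":[0.25,-1,0],"turn":-0.19},{"claw":-1,"travel":[0.25,-1,0],"turn":-0.19}]'
python3 -m inch '[{"claw":-1,"travel":[0.65,-1,0],"turn":-0.19},{"claw":-1,"travel":[0.65,-1,0],"turn":-0.19},{"claw":-1,"travel":[0.65,-1,0],"turn":-0.19},{"claw":-1,"travel":[0.65,-1,0],"turn":-0.19},{"claw":-1,"travel":[0.65,-1,0],"turn":-0.19}]'
python3 -m inch '[{"claw":-1,"travel":[0.68,-0.9,-0.4],"turn":0},{"claw":-1,"travel":[0.68,-0.9,-0.4],"turn":0},{"claw":-1,"travel":[0.68,-0.9,-0.4],"turn":0},{"claw":-1,"travel":[0.68,-0.9,-0.4],"turn":0},{"claw":-1,"travel":[0.68,-0.9,-0.4],"turn":0}]'
python3 - <<'E'
from rig import get_state, imaging
import cv2,numpy as np
s=get_state();w=imaging.get_image("wrist");np.savez("w1.npz",p=s["position"],q=s["ee_rot"],w=w)
print(s["clock"],s["position"],s["ee_rot"],s["width"],s["contact_force"])
cv2.imwrite("pics/w1.png",w[:,:,::-1])
E
```

```text
clock: 0.6
position: [0.1916, 0.352, 0.2498]
ee_rot: [0.001, 0.413, 0.911, -0.002]
contact_force: [-0.4, 1.3, -0.8]
width: 0.0122
gripper_force: 0.0
clock: 1.1
position: [0.3234, 0.1554, 0.2504]
ee_rot: [0.0, 0.662, 0.75, 0.0]
contact_force: [0.6, 0.7, 0.6]
width: -0.0001
gripper_force: 0.0
clock: 1.6
position: [0.4599, -0.0249, 0.1692]
ee_rot: [0.0, 0.661, 0.75, 0.0]
contact_force: [0.6, 0.8, 0.5]
width: -0.0001
gripper_force: 0.0
1.6 [ 0.45988773 -0.02489077  0.16919455] [7.59728037e-05 6.60955274e-01 7.50425276e-01 1.59692709e-04] -8.137351206587677e-05 [0.59508774 0.82869821 0.51400621]
```

View pics/w1.png

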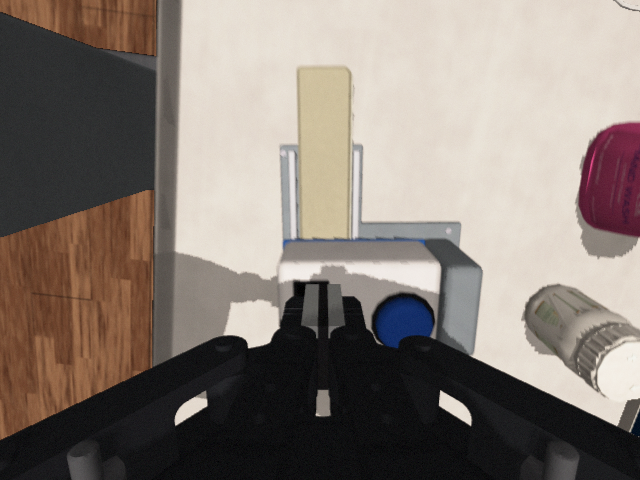

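The wrist view shows the pad top at (404,321), the deck's left edge at row 262 (columns 279–441), the pack's end edge at row 67 (columns 298–351) and the fingertips at about (322,287). The view is well aligned with the channel. Next I'll turn these pixels into positions.

```bash
cat >> h.py <<'E'
from scipy.spatial.transform import Rotation as Ro
def wat(p,q,u,v,z):
    c=imaging.camera_params("wrist");T=np.eye(4);T[:3,:3]=Ro.from_quat(np.roll(q,-1)).as_matrix();T[:3,3]=p
    M=T@c["T_tool_cam"];d=M[:3,:3]@np.linalg.solve(c["camera_matrix"],[u,v,1]);o=M[:3,3]
    return o+d*(z-o[2])/d[2]
def dat(P,q=(.4935,-.0645,.127)):
    c,s=np.cos(q[2]),np.sin(q[2]);return np.array([[c,s],[-s,c]])@(np.array(P)[:2]-q[:2])
E
python3 - <<'E'
from h import *
d=np.load("w1.npz")
for k,u,v,z in (("pad 18,0",404,321,.0945),("LF -56,37",279,262,.083),("LB 40,37",441,262,.083),("packF -46.5",298,67,.0145),("packB -9.5",351,67,.0145),("rail end F out",280,146,.0),("rail inner -48.5,96",298,148,.012)):
    P=wat(d["p"],d["q"],u,v,z);print(k,np.round(P,4),np.round(dat(P)*1e3,1))
print("tcp",dat(d["p"])*1e3, Ro.from_quat(np.roll(d["q"],-1)).as_matrix()[:2,:2])
E
```

```text
pad 18,0 [ 0.5085 -0.054   0.0945] [16.2  8.5]
LF -56,37 [ 0.4351 -0.0323  0.083 ] [-53.8  39.4]
LB 40,37 [ 0.526  -0.0208  0.083 ] [37.8 39.3]
packF -46.5 [0.4294 0.0802 0.0145] [-45.3 151.7]
packB -9.5 [0.4641 0.0846 0.0145] [-10.3 151.6]
rail end F out [0.421  0.0276 0.    ] [-60.2 100.5]
rail inner -48.5,96 [0.4349 0.0283 0.012 ] [-46.4  99.5]
tcp [-28.32470737  43.54752203] [[-0.12627624  0.99199506]
 [ 0.99199511  0.1262762 ]]
```

The wrist view moves the dater about 2.5 mm in +y (to 0.4938, -0.0620), which matches the top-only fit. I'll descend left of the wheel to 4 mm above the deck, sweep right for the first click, then lift and come back.

```bash
python3 -m inch '[{"claw":-1,"travel":[0,0,-0.2],"turn":0},{"claw":-1,"travel":[0,0,-0.32],"turn":0},{"claw":-1,"travel":[0,0,-0.32],"turn":0}]'
python3 -m inch '[{"claw":-1,"travel":[0.006,-0.05,0],"turn":0},{"claw":-1,"travel":[0.012,-0.09,0],"turn":0},{"claw":-1,"travel":[0.016,-0.13,0],"turn":0},{"claw":-1,"travel":[0.02,-0.16,0],"turn":0},{"claw":-1,"travel":[0.023,-0.185,0],"turn":0}]'
python3 -m inch '[{"claw":-1,"travel":[0,0,0],"turn":0},{"claw":-1,"travel":[0,0,0.12],"turn":0},{"claw":-1,"travel":[-0.023,0.185,0.12],"turn":0},{"claw":-1,"travel":[-0.023,0.185,0.12],"turn":0}]'
cat > look.py <<'E'
import sys
from h import *
import cv2
from rig import get_state
s=get_state();im=imaging.get_image("scene")
cv2.imwrite(f"pics/s{sys.argv[1]}.png",cv2.resize(im[245:295,255:315,::-1],None,fx=10,fy=10,interpolation=cv2.INTER_CUBIC))
print(np.round(s["clock"],2),np.round(s["position"],4),np.round(dat(s["position"],(.4938,-.0620,.1265))*1e3,1),"tile",im[267:272,278:283].mean((0,1)).round())
E
python3 look.py 1
```

```text
clock: 1.95
position: [0.4565, -0.0223, 0.1036]
ee_rot: [-0.003, 0.661, 0.751, -0.001]
contact_force: [-0.2, 0.4, 0.2]
width: 0.0005
gripper_force: 0.0
clock: 2.45
position: [0.4636, -0.061, 0.1073]
ee_rot: [0.001, 0.661, 0.751, 0.0]
contact_force: [0.2, 1.0, 1.7]
width: -0.0002
gripper_force: 0.7
clock: 2.85
position: [0.4567, -0.0204, 0.1303]
ee_rot: [-0.001, 0.66, 0.751, 0.0]
contact_force: [-0.6, -1.1, -0.2]
width: -0.0001
gripper_force: 0.0
2.85 [ 0.4567 -0.0204  0.1303] [-31.6  45.9] tile [106.  36.  33.]
```

View pics/s1.png

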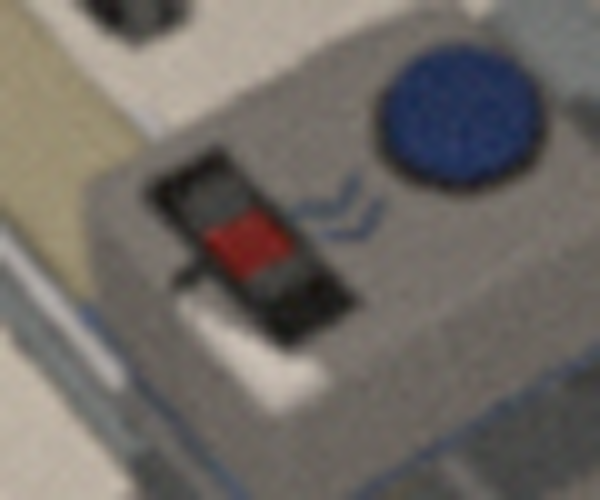

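The tile at about (25,24)/60 of the crop is now red and seated beside the pointer, so one click was made. I'll repeat the same sweep, checking the colour each time.

```bash
python3 -m inch '[{"claw":-1,"travel":[0,0,-0.12],"turn":0},{"claw":-1,"travel":[0,0,-0.12],"turn":0},{"claw":-1,"travel":[0.006,-0.05,-0.12],"turn":0},{"claw":-1,"travel":[0.012,-0.09,-0.12],"turn":0},{"claw":-1,"travel":[0.016,-0.13,-0.12],"turn":0}]'
python3 -m inch '[{"claw":-1,"travel":[0.004,-0.03,0],"turn":0},{"claw":-1,"travel":[0.007,-0.055,0],"turn":0},{"claw":-1,"travel":[0.007,-0.055,0],"turn":0},{"claw":-1,"travel":[0.007,-0.055,0.12],"turn":0}]'
python3 -m inch '[{"claw":-1,"travel":[-0.023,0.185,0],"turn":0},{"claw":-1,"travel":[-0.023,0.185,0],"turn":0}]'
python3 look.py 2
```

```text
clock: 3.4
position: [0.4619, -0.0495, 0.1072]
ee_rot: [0.0, 0.661, 0.75, 0.001]
contact_force: [-0.4, 2.8, 5.1]
width: 0.0002
gripper_force: 2.6
clock: 3.8
position: [0.4605, -0.0596, 0.1282]
ee_rot: [-0.003, 0.661, 0.75, -0.002]
contact_force: [-0.4, 0.3, -0.3]
width: -0.0001
gripper_force: 0.0
clock: 4.0
position: [0.457, -0.0204, 0.1305]
ee_rot: [-0.001, 0.66, 0.751, 0.0]
contact_force: [-1.5, -0.6, -0.7]
width: 0.0002
gripper_force: 0.0
4.0 [ 0.457  -0.0204  0.1305] [-31.2  45.9] tile [107.  57.  33.]
```

Orange is at the pointer: the green channel rose from 36 to 57. Two clicks remain.

```bash
python3 -m inch '[{"claw":-1,"travel":[0,0,-0.12],"turn":0},{"claw":-1,"travel":[0,0,-0.12],"turn":0},{"claw":-1,"travel":[0.006,-0.05,-0.12],"turn":0},{"claw":-1,"travel":[0.012,-0.09,-0.12],"turn":0},{"claw":-1,"travel":[0.016,-0.13,-0.12],"turn":0}]'
python3 -m inch '[{"claw":-1,"travel":[0.004,-0.03,0],"turn":0},{"claw":-1,"travel":[0.007,-0.055,0],"turn":0},{"claw":-1,"travel":[0.007,-0.055,0],"turn":0},{"claw":-1,"travel":[0.007,-0.055,0.12],"turn":0}]'
python3 -m inch '[{"claw":-1,"travel":[-0.023,0.185,0],"turn":0},{"claw":-1,"travel":[-0.023,0.185,0],"turn":0}]'
python3 look.py 3
```

```text
clock: 4.55
position: [0.462, -0.0494, 0.1072]
ee_rot: [0.0, 0.661, 0.75, 0.001]
contact_force: [-0.6, 2.4, 5.2]
width: -0.0
gripper_force: 2.6
clock: 4.95
position: [0.4605, -0.0597, 0.1282]
ee_rot: [-0.003, 0.661, 0.75, -0.002]
contact_force: [0.1, -0.2, -0.4]
width: -0.0001
gripper_force: 0.0
clock: 5.15
position: [0.457, -0.0203, 0.1304]
ee_rot: [-0.001, 0.66, 0.751, 0.0]
contact_force: [-0.1, -0.2, -0.3]
width: -0.0001
gripper_force: 0.0
5.15 [ 0.457  -0.0203  0.1304] [-31.2  46. ] tile [116.  95.  34.]
```

Yellow is at the pointer. One more click.

```bash
python3 -m inch '[{"claw":-1,"travel":[0,0,-0.12],"turn":0},{"claw":-1,"travel":[0,0,-0.12],"turn":0},{"claw":-1,"travel":[0.006,-0.05,-0.12],"turn":0},{"claw":-1,"travel":[0.012,-0.09,-0.12],"turn":0},{"claw":-1,"travel":[0.016,-0.13,-0.12],"turn":0}]'
python3 -m inch '[{"claw":-1,"travel":[0.004,-0.03,0],"turn":0},{"claw":-1,"travel":[0.007,-0.055,0],"turn":0},{"claw":-1,"travel":[0.007,-0.055,0],"turn":0},{"claw":-1,"travel":[0.007,-0.055,0.12],"turn":0}]'
python3 -m inch '[{"claw":-1,"travel":[-0.023,0.185,0],"turn":0},{"claw":-1,"travel":[-0.023,0.185,0],"turn":0}]'
python3 look.py 4
```

```text
clock: 5.7
position: [0.462, -0.0495, 0.1072]
ee_rot: [0.0, 0.661, 0.75, 0.001]
contact_force: [-0.9, 2.3, 4.6]
width: -0.0002
gripper_force: 2.6
clock: 6.1
position: [0.4605, -0.0596, 0.1282]
ee_rot: [-0.003, 0.661, 0.75, -0.002]
contact_force: [-0.3, -0.2, -0.0]
width: 0.0003
gripper_force: 0.0
clock: 6.3
position: [0.457, -0.0203, 0.1304]
ee_rot: [-0.001, 0.66, 0.751, 0.0]
contact_force: [-1.1, -0.4, -0.0]
width: -0.0001
gripper_force: 0.0
6.3 [ 0.457  -0.0203  0.1304] [-31.2  46. ] tile [41. 74. 43.]
```

View pics/s4.png

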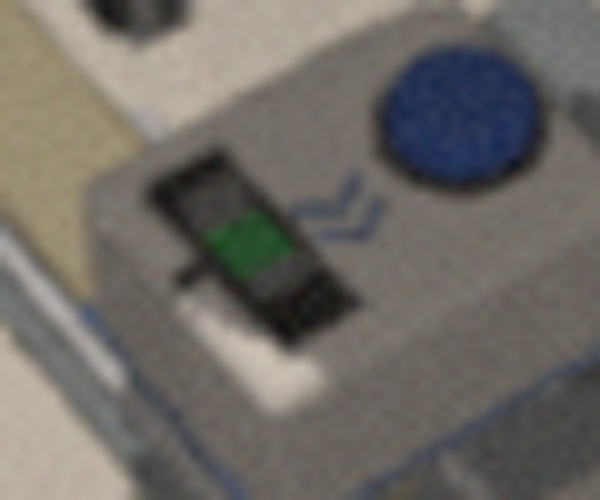

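Green stands at the pointer. Next I move out to the left, beyond the pack's end, and lower to tip height of about 5 mm.

```bash
python3 -m inch '[{"claw":-1,"travel":[-0.07,0.68,0],"turn":0},{"claw":-1,"travel":[-0.07,0.68,0],"turn":0},{"claw":-1,"travel":[-0.07,0.68,0],"turn":0},{"claw":-1,"travel":[-0.07,0.68,-0.1],"turn":0}]'
python3 -m inch '[{"claw":-1,"travel":[0,0,-0.2],"turn":0},{"claw":-1,"travel":[0,0,-0.38],"turn":0},{"claw":-1,"travel":[0,0,-0.43],"turn":0},{"claw":-1,"travel":[0,0,-0.43],"turn":0},{"claw":-1,"travel":[0,0,-0.43],"turn":0}]'
python3 - <<'E'
from h import *
from rig import get_state
import cv2
s=get_state();w=imaging.get_image("wrist");np.savez("w2.npz",p=s["position"],q=s["ee_rot"])
cv2.imwrite("pics/w2.png",w[:,:,::-1])
t=imaging.get_image("top");cv2.imwrite("pics/t2.png",cv2.resize(t[230:310,230:390,::-1],None,fx=5,fy=5,interpolation=cv2.INTER_CUBIC))
print(s["clock"],s["position"],dat(s["position"],(.4938,-.0620,.1265))*1e3)
E
```

```text
clock: 6.75
position: [0.4456, 0.1165, 0.1116]
ee_rot: [0.001, 0.659, 0.752, 0.002]
contact_force: [-0.1, -0.9, 0.1]
width: 0.0001
gripper_force: 0.0
clock: 7.25
position: [0.4452, 0.113, 0.025]
ee_rot: [0.001, 0.661, 0.751, 0.001]
contact_force: [0.5, 0.1, 0.2]
width: 0.0004
gripper_force: 0.0
7.25 [0.44522689 0.11295439 0.02504603] [-26.11223961 179.68454474]
```

View pics/t2.png

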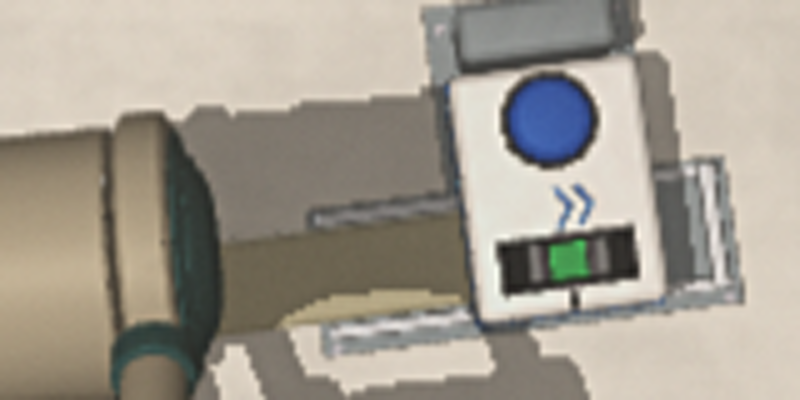

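Green is confirmed from the top, and the tool is in line behind the pack's end (dater y ≈ 180). I'll push 45 mm now and finish in small steps, watching the force.

```bash
python3 -m inch '[{"claw":-1,"travel":[0.007,-0.055,0],"turn":0},{"claw":-1,"travel":[0.013,-0.1,0],"turn":0},{"claw":-1,"travel":[0.018,-0.145,0],"turn":0},{"claw":-1,"travel":[0.024,-0.185,0],"turn":0},{"claw":-1,"travel":[0.028,-0.22,0],"turn":0}]'
python3 -m inch '[{"claw":-1,"travel":[0.001,-0.008,0],"turn":0},{"claw":-1,"travel":[0.002,-0.015,0],"turn":0},{"claw":-1,"travel":[0.002,-0.015,0],"turn":0}]'
python3 -m inch '[{"claw":-1,"travel":[0.001,-0.008,0],"turn":0},{"claw":-1,"travel":[0.001,-0.008,0],"turn":0}]'
```

```text
clock: 7.85
position: [0.4499, 0.0682, 0.0245]
ee_rot: [0.0, 0.661, 0.75, 0.0]
contact_force: [0.6, 0.8, 0.2]
width: 0.0001
gripper_force: 0.4
clock: 8.15
position: [0.4501, 0.066, 0.0242]
ee_rot: [-0.0, 0.661, 0.751, -0.0]
contact_force: [0.7, -0.3, 0.4]
width: -0.0002
gripper_force: 0.0
clock: 8.35
position: [0.4503, 0.0646, 0.0242]
ee_rot: [-0.0, 0.661, 0.751, -0.0]
contact_force: [0.5, -0.0, 0.0]
width: -0.0001
gripper_force: 0.0
```

```bash
python3 -m inch '[{"claw":-1,"travel":[0.001,-0.008,0],"turn":0},{"claw":-1,"travel":[0.001,-0.008,0],"turn":0}]'
python3 -m inch '[{"claw":-1,"travel":[0.001,-0.008,0],"turn":0},{"claw":-1,"travel":[0.001,-0.008,0],"turn":0}]'
python3 -m inch '[{"claw":-1,"travel":[0.001,-0.008,0],"turn":0},{"claw":-1,"travel":[0.001,-0.008,0],"turn":0}]'
```

```text
clock: 8.55
position: [0.4505, 0.063, 0.0243]
ee_rot: [-0.0, 0.661, 0.751, -0.0]
contact_force: [-0.5, 0.1, 0.3]
width: 0.0002
gripper_force: 0.2
clock: 8.75
position: [0.4502, 0.0628, 0.0243]
ee_rot: [-0.001, 0.662, 0.75, 0.001]
contact_force: [-1.8, 7.2, 0.4]
width: -0.0
gripper_force: 3.6
clock: 8.95
position: [0.4501, 0.0626, 0.0243]
ee_rot: [-0.002, 0.662, 0.749, 0.002]
contact_force: [-0.7, 13.4, 1.1]
width: 0.0
gripper_force: 6.8
```

The force rose at TCP dater y ≈ 129, which is 118 plus half the finger width, so the pack is home and the y estimate is confirmed. I'll back off, lift and hover over the blue pad.

```bash
python3 -m inch '[{"claw":-1,"travel":[-0.006,0.05,0],"turn":0},{"claw":-1,"travel":[-0.012,0.1,0],"turn":0},{"claw":-1,"travel":[-0.012,0.1,0.2],"turn":0},{"claw":-1,"travel":[-0.012,0.1,0.4],"turn":0},{"claw":-1,"travel":[-0.012,0.1,0.58],"turn":0}]'
python3 -m inch '[{"claw":-1,"travel":[0.15,-0.3,0],"turn":0},{"claw":-1,"travel":[0.312,-0.69,0],"turn":0},{"claw":-1,"travel":[0.312,-0.69,0],"turn":0},{"claw":-1,"travel":[0.312,-0.69,-0.06],"turn":0},{"claw":-1,"travel":[0.312,-0.69,-0.06],"turn":0}]'
python3 - <<'E'
from h import *
from rig import get_state
import cv2
s=get_state();w=imaging.get_image("scene")
a=w[215:335,225:345,::-1];a=cv2.resize(a,None,fx=5,fy=5,interpolation=cv2.INTER_CUBIC);cv2.imwrite("pics/s5.png",a)
print(s["clock"],s["position"],dat(s["position"],(.4938,-.0620,.1265))*1e3)
E
```

```text
clock: 9.45
position: [0.4485, 0.0801, 0.1419]
ee_rot: [0.0, 0.66, 0.751, -0.0]
contact_force: [0.5, 0.3, -0.3]
width: 0.0001
gripper_force: 0.0
clock: 9.95
position: [0.51, -0.0588, 0.1268]
ee_rot: [-0.002, 0.662, 0.75, -0.001]
contact_force: [-0.0, 0.8, -0.4]
width: -0.0002
gripper_force: 0.0
9.95 [ 0.50996548 -0.05881129  0.12679007] [16.43861152  1.12374919]
```

View pics/s5.png

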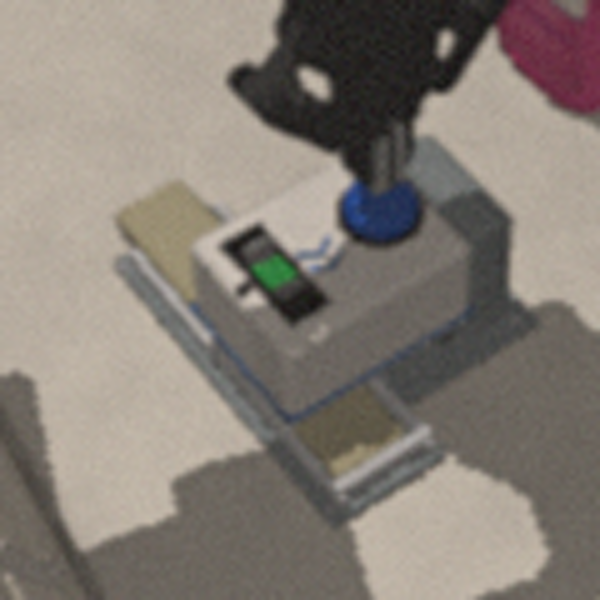

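The pack is against the stop, green is at the pointer and the fingertips are over the pad at about (382,185). Now I press, in steps.

```bash
python3 -m inch '[{"claw":-1,"travel":[0,0,-0.05],"turn":0},{"claw":-1,"travel":[0,0,-0.08],"turn":0},{"claw":-1,"travel":[0,0,-0.1],"turn":0},{"claw":-1,"travel":[0,0,-0.115],"turn":0},{"claw":-1,"travel":[0,0,-0.115],"turn":0}]'
python3 -m inch '[{"claw":-1,"travel":[0,0,-0.005],"turn":0},{"claw":-1,"travel":[0,0,-0.005],"turn":0}]'
```

```text
clock: 10.5
position: [0.5103, -0.0569, 0.1055]
ee_rot: [-0.001, 0.66, 0.751, 0.0]
contact_force: [-1.6, 1.7, 6.9]
width: 0.0002
gripper_force: 3.3
clock: 10.7
position: [0.5103, -0.0569, 0.105]
ee_rot: [-0.001, 0.66, 0.751, 0.0]
contact_force: [-3.0, 2.1, 8.6]
width: -0.0001
gripper_force: 4.5
```

```bash
python3 -m inch '[{"claw":-1,"travel":[0,0,-0.006],"turn":0},{"claw":-1,"travel":[0,0,-0.006],"turn":0}]'
python3 -m inch '[{"claw":-1,"travel":[0,0,-0.005],"turn":0},{"claw":-1,"travel":[0,0,-0.005],"turn":0}]'
```

```text
clock: 10.9
position: [0.5103, -0.0569, 0.1042]
ee_rot: [-0.0, 0.66, 0.751, 0.0]
contact_force: [-2.8, 2.7, 12.2]
width: 0.0
gripper_force: 5.8
clock: 11.1
position: [0.5103, -0.0569, 0.1036]
ee_rot: [-0.0, 0.66, 0.751, 0.0]
contact_force: [-3.8, 2.0, 13.3]
width: -0.0
gripper_force: 6.8
```

At 13 N, against a spring force of about 7 N, the platen is on the pack. A touch more, hold, then release straight up and away.

```bash
python3 -m inch '[{"claw":-1,"travel":[0,0,-0.003],"turn":0},{"claw":-1,"travel":[0,0,-0.003],"turn":0},{"claw":-1,"travel":[0,0,-0.003],"turn":0}]'
python3 -m inch '[{"claw":-1,"travel":[0,0,0.04],"turn":0},{"claw":-1,"travel":[0,0,0.08],"turn":0},{"claw":-1,"travel":[0,0,0.2],"turn":0},{"claw":-1,"travel":[0,0,0.4],"turn":0},{"claw":-1,"travel":[0,0,0.5],"turn":0}]'
python3 -m inch '[{"claw":-1,"travel":[-0.2,0.6,0.2],"turn":0},{"claw":-1,"travel":[-0.2,0.6,0.2],"turn":0},{"claw":-1,"travel":[-0.2,0.6,0.2],"turn":0},{"claw":-1,"travel":[-0.2,0.6,0.2],"turn":0},{"claw":-1,"travel":[-0.2,0.6,0.2],"turn":0}]'
python3 look.py 6
python3 - <<'E'
import cv2
from h import *
w=imaging.get_image("scene")[215:335,225:345,::-1]
cv2.imwrite("pics/s7.png",cv2.resize(w,None,fx=5,fy=5,interpolation=cv2.INTER_CUBIC))
E
```

```text
clock: 11.4
position: [0.5103, -0.0569, 0.1034]
ee_rot: [-0.0, 0.66, 0.751, 0.0]
contact_force: [-3.6, 3.0, 15.6]
width: 0.0
gripper_force: 8.0
clock: 11.9
position: [0.5121, -0.0581, 0.2041]
ee_rot: [0.002, 0.66, 0.751, 0.001]
contact_force: [1.2, -0.0, 0.4]
width: -0.0001
gripper_force: 0.0
clock: 12.4
position: [0.4708, 0.0623, 0.2416]
ee_rot: [0.001, 0.66, 0.751, -0.0]
contact_force: [1.2, -0.2, -1.4]
width: 0.0
gripper_force: 0.0
12.4 [0.4708 0.0623 0.2416] [ -7.2 126.2] tile [ 54. 119.  63.]
```

View pics/s7.png

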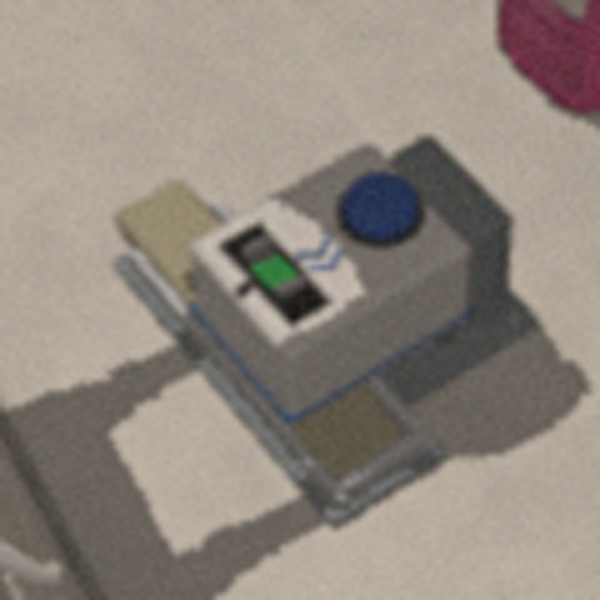

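The head is back up, green is at the pointer, the pack is against the stop and the robot is clear of everything. Handing in.

```bash
python3 -c "
from rig import ticket
print(ticket.sign_off())"
```

```text
the job is handed in; nothing more can be done
None
```

Job handed in at about 12.5 s of 48: I clicked the day wheel on four times to green, pushed the pack home against the stop, pressed the stamp pad to about 15 N and let it spring back up; I didn't look at the print itself, and sign-off gave no verdict.

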